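# Snap a wafer carrier home with the loading press

### The arm

A 6-joint arm with a two-finger parallel gripper is mounted at the origin on the work surface. World frame = base frame: x ahead of the robot, y to its left, z up, the work surface at z = 0. Lengths are in m, angles in rad, forces in N, time in s.
With the tool pointing down it reaches from about 0.35 to 0.975 m from the base axis. Payload 4.9 kg.
Tool frame: the origin (TCP) lies midway between the tips of the shut fingers; the grasp point (between the pads) lies 19 mm behind it; x points along the fingers, y is the direction in which the jaws open and shut, and the axes are right-handed (so a half turn about x gives the same grasp; the last joint's range is limited). The gripper opens to 85 mm and grips with 20 to 120 N. Pads are 22 mm wide; open, the fingers measure 114 mm over their backs; the gripper's body (76 mm by 85 mm) begins 54 mm behind the grasp point. The pads swing forward as they close: fully open they stand 13 mm farther back than shut.
Start: joints at [1.088, 0.053, 1.613, -0, 1.476, -0.119], TCP at [0.222, 0.584, 0.231] pointing down, gripper open.
Joint ranges: [-3.01, 3.01], [-1.01, 2.22], [0.06, 2.58], [-1.02, 4.17], [0.09, 2.62], [-3.14, 3.14]. Speed limits (rad/s): [2.57, 2.57, 3.14, 3.14, 3.14, 3.14].

### API

Orientations are given as a unit quaternion [w, x, y, z].
In Python, from plant import manip gives the robot as it stands.
- The arm moves only by the tool send_rows, never from a script. Its argument "motion" is a list that holds one entry, the list of rows, each a list of 6 numbers: the shift along the world's x, y, z in cm, then the turn, a rotation vector about the world's x, y, z in rad. A call has 1 to 12 rows; each row shifts and turns the commanded pose from where the row before left it; what a row does not reach is not made up. A row lasts 1/12 s, in which the tool goes at most 41.7 mm and 7.16 degrees, less where a joint would pass 70% of its speed; a pose out of reach is approached as far as the arm can. A call with a gripper value outside its range is refused whole. "fingers" is the closure, from 0 (fully open) to 1 (shut), set as the call begins (left out, the last holds). The fingers move at their own pace and stop on an object; the grip force is fixed at half the most. Time passes only in rows, so rows that do not move let the fingers close. It gives the time, the measured TCP pose, the force and the opening at its end, in the units of the state.
- manip.state(): the state, without advancing time (a new reading comes with each control period).
- manip.grab_frame(name): name is "scene" or "top"; returns the picture (400x640x3 uint8, red, green, blue); there is no depth.
- manip.calibration(name): a dict with "mtx" (3x3 intrinsics, pixels), "cam_to_world" (4x4, takes a point from camera to world coordinates). Camera axes: x right, y up, looking along -z (the intrinsics and any distortion apply to the point x, -y, -z); pixel columns grow to the right and rows downward; lengths in m; the calibration is good to about 2 mm. A picture is of the moment at which its call begins. calibration takes no time and is no camera call.
- manip.job_done(): hands the job in, once; it reports no verdict.
Trained networks look in the newest picture that a camera, given by its name, has taken for a name from the list of things; names that differ only in an ending like _2 or _b are one class to them, and where a whole thing is asked for, a point or a joint stands for the part that bears it (a point fixed in the world has none). Each returns a list of dicts, best first, with "confidence" (0 to 1); they miss things now and then, are a little off and sometimes report something else, mostly with a low value. They report only what shows in the picture. A call takes as long as a camera call. They do not tell look-alikes from the thing itself.
- manip.boxes_of(query, camera): "centre" ([x, y, z] in m, in the coordinates of the camera as it stood for that picture, good to about 4 mm: the middle of the surface that is visible of it).
- manip.trace(query, camera): "region" (400x640 bool, what is visible of it).
- manip.landmark_of(query, camera): "centre" ([x, y, z] in m, in the coordinates of the camera as it stood for that picture, good to about 4 mm: a listed point, or the origin of a listed thing).
The state is a dict: "time": time; "joint_pos": joint angles; "joint_vel": joint speeds; "joint_efforts": joint torques, N m; "tool_pos": TCP position; "tool_rot": TCP orientation; "contact_force": force on the tool from outside, world axes, zero at the start; "ft_torque": the same for the moment, N m; "gripper_width": opening from 0.0 (shut) to 1.0 (fully open).
Only numpy, scipy, OpenCV 4.12 (cv2) and the standard library are available. Lean on these libraries where they do the work, as an engineer would, in place of code of your own. Each camera call takes 0.05 s, during which the arm holds its last target.

### The job

Lock the wafer carrier into its nest: pick up the hand press by its knob, set it squarely on the carrier and push straight down until the carrier bottoms out level on its hidden seat and all three blue catches have snapped over its rim, leaning on it steadily with about 20 N (never more than 40 N) for about a second once it is down. Then stand the hand press upright back on its blue pad and let go; do not touch the carrier with the gripper, and leave the two round wafer boxes and the tweezers where they are.

Things in the scene. Friction and masses are not known exactly. Their poses are not given: they have to be found in the camera images.
- nest: Fixed carrier nest: dark round base plate 152 mm across, 12 mm thick, on the table; aluminium cup 90 mm across on it. Origin on its vertical axis at table height, z up. Around the cup three bright guide posts (tops 62 mm above the table, inner faces 41 mm from the axis) alternate with three blue sprung catches at 0, 120 and 240 degrees from its x axis.
- catch_level (a point): Point on the nest's axis 45 mm above the table, level with the flat undersides of the blue catches. Their noses slope down inwards at 45 degrees, from 54 to 47 mm above the table, tips 36 mm from the axis; sprung, they yield 9 mm outwards. The carrier's edge wedges them outwards on the way down; once its top is below this level they snap in over its rim and keep it down.
- seat_top_limit (a point): Point on the nest's axis 37 mm above the table: the highest that the hidden hard seat ring under the carrier can stand. It is screwed up or down per batch, so its top is 33 to 37 mm above the table, neither visible nor measured: the bottom must be felt. Pushing down takes about 3 N at first, up to about 10 N at the catches, 4 to 7 N after the snap, then rises steeply at the seat.
- carrier: Wafer carrier: loose steel-coloured disc 80 mm across, 6 mm thick, 90 g, with a gold wafer 51 mm across on its top. Origin at the centre of its underside, z up. It starts level on three spring pins between the guide posts, underside 51 mm above the table; locked, the pins hold it up against the catches, underside 39 mm above the table.
- press_grip (a point): Centre of the hand press's black knob (the grip), upright, round, 34 mm across, 30 mm tall. The press is round about z (up), 66 mm tall, about 300 g: flat underside of its white ring foot 51 mm below this point; foot 60 mm across (53 mm inside, clearing the wafer), steel disc on it up to 34 mm below this point, 20 mm stem, knob top 15 mm above. Starts upright on the blue pad.
- press: The same hand press as a whole; origin at the centre of the foot's underside, z up along its axis.
- pad_top (a point): Centre of the top face of the fixed blue pad, 140 x 140 mm, 4 mm thick, x and y along its edges. The hand press starts on it and must end on it, anywhere with its foot wholly on the pad.
- box_a: Bystander: round wafer box 69 mm across, 15 mm tall, dark base, pale lid; origin under its centre.
- box_b: Bystander: round wafer box 69 mm across, 15 mm tall, light grey; origin under its centre.
- tweezers: Bystander: steel tweezers lying along their x axis, 130 mm long, 6 mm tall; origin under the middle.
Not all that is in view belongs to the job. Of the things that look like the part that bears pad_top, the largest one is meant. Of the things like the carrier, leave any that is turquoise; of the rest the larger one is meant.

How it is judged:
By the outcome, as a careful person would: the job done as asked, in the order asked, and still so for the second after the job is handed in, with the robot touching nothing.
It also fails if it takes over 54 s, if anything falls off the work surface, if the arm or the gripper's body presses on something with over 40 N, if the wrist force passes 120 N, or if a joint passes its speed limit or range.

## Working session

There is one attempt and no reset: what is moved stays moved. The work goes in short steps, Python scripts to look and compute and a tool call to move; the robot and the scene stay as the last step left them, time stands still between calls to the robot, and variables do not carry over. Pictures are saved under pics/ and viewed, and the job is handed in when it is done.

Besides the shell and the picture viewer there is one more tool, called after ">>>" as name(argument=value, ...), one argument or row to a line, values as JSON. send_rows: Moves the arm, as the interface text tells. Its arguments: {"type":"object","properties":{"motion":{"type":"array","items":{"type":"array","items":{"type":"array","items":{"type":"number"}}}},"fingers":{"type":"number"}},"required":["motion"]}

```bash
mkdir -p pics; ls; cat > h.py <<'E'
import numpy as np, cv2
from plant import manip
def snap(c,f):
    im=manip.grab_frame(c); cv2.imwrite(f,im[:,:,::-1]); return im
def w(c,p):
    T=np.array(manip.calibration(c)["cam_to_world"]); return (T@np.r_[p,1])[:3]
E
python3 - <<'E'
from h import *
for c in("scene","top"):
    snap(c,f"pics/{c}1.png")
    for q in("press_grip","nest","carrier","pad_top","press"):
        for r in manip.landmark_of(q,c): print(c,q,round(r["confidence"],2),np.round(w(c,r["centre"]),4))
s=manip.state();print(s["time"],s["tool_pos"],s["tool_rot"],s["contact_force"],s["gripper_width"])
E
```

```text
pics
scene press_grip 0.68 [0.475  0.0988 0.0558]
scene nest 0.7 [ 0.5245 -0.1435  0.0012]
scene carrier 0.91 [ 0.5194 -0.1477  0.0516]
scene carrier 0.78 [ 3.750e-01 -1.951e-01  3.000e-04]
scene carrier 0.61 [ 5.312e-01 -3.035e-01 -2.000e-04]
scene carrier 0.34 [ 0.5256 -0.1432  0.0016]
scene pad_top 0.97 [0.2805 0.2792 0.0028]
scene pad_top 0.69 [0.5081 0.306  0.0019]
scene pad_top 0.65 [0.4619 0.1172 0.0099]
scene press 0.79 [0.4769 0.0986 0.0064]
top press_grip 0.56 [0.4813 0.0943 0.0596]
top nest 0.9 [ 0.5259 -0.1385 -0.0033]
top nest 0.35 [ 0.5267 -0.1421  0.0539]
top carrier 0.91 [ 0.5295 -0.2941  0.0014]
top carrier 0.75 [ 0.5265 -0.1427  0.0541]
top carrier 0.63 [ 0.3754 -0.1964 -0.0012]
top pad_top 0.97 [0.4614 0.1149 0.0044]
top pad_top 0.76 [0.285  0.2839 0.0059]
top pad_top 0.58 [0.5091 0.3066 0.0058]
top press 0.57 [0.4774 0.0951 0.0022]
0.6 [0.22238565 0.58407692 0.23129341] [ 0.69544213  0.12791389  0.69543813 -0.12792221] [ 0.28488711  0.29748157 -0.67157427] 0.9988572489422071
```

View pics/scene1.png

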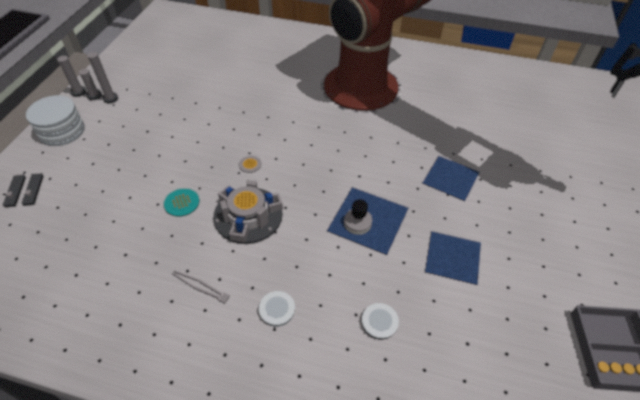

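View pics/top1.png

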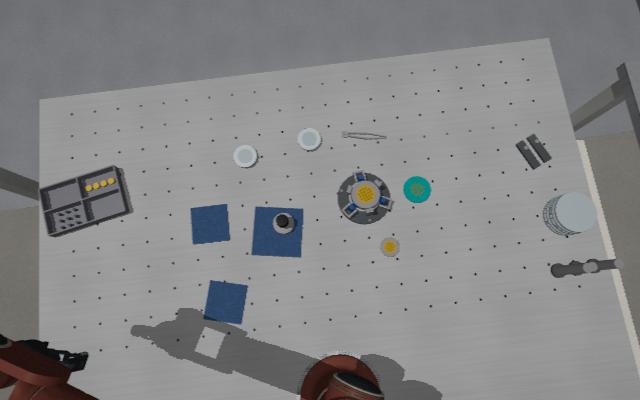

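Top view: press knob at about (283,221) on the large pad, nest with gold wafer at about (366,194). The turquoise disc (417,189) and small disc (390,247) are decoys. I'll refine with pixel fits.

```bash
cat >> h.py <<'E'
def ray(c,u,v,z):
    d=manip.calibration(c); K=np.array(d["mtx"]); T=np.array(d["cam_to_world"])
    x=np.linalg.solve(K,[u,v,1.]); dw=T[:3,:3]@[x[0],-x[1],-x[2]]; o=T[:3,3]
    return o+dw*(z-o[2])/dw[2]
def proj(c,p):
    d=manip.calibration(c); K=np.array(d["mtx"]); T=np.linalg.inv(np.array(d["cam_to_world"]))
    q=T@np.r_[p,1]; a=K@[q[0],-q[1],-q[2]]; return a[:2]/a[2]
E
python3 - <<'E'
from h import *
print({k:np.shape(v) for k,v in manip.calibration("top").items()}, manip.calibration("top")["mtx"])
for c in("scene","top"):
    im=cv2.imread(f"pics/{c}1.png"); hsv=cv2.cvtColor(im,cv2.COLOR_BGR2HSV)
    p=proj(c,[.525,-.142,.057]); k=proj(c,[.478,.096,.06])
    print(c,p,k)
    def cen(m,p,r):
        y,x=np.nonzero(m); s=np.hypot(x-p[0],y-p[1])<r; return x[s].mean(),y[s].mean(),s.sum()
    g=(hsv[...,0]>12)&(hsv[...,0]<32)&(hsv[...,1]>120)
    u,v,n=cen(g,p,16); print("wafer",u,v,n,ray(c,u,v,.057))
    b=(im.max(2)<60)
    u,v,n=cen(b,k,14); print("knob",u,v,n,ray(c,u,v,.07),ray(c,u,v,.055))
    big=[]
    for (q,nm) in((p,"n"),(k,"k")):
        x,y=int(q[0]),int(q[1]); big.append(cv2.resize(im[y-32:y+32,x-32:x+32],(384,384),interpolation=cv2.INTER_CUBIC))
    cv2.imwrite(f"pics/{c}_crop.png",np.hstack(big))
    for z in manip.trace("pad_top",c)[:3]:
        y,x=np.nonzero(z["region"]); print("pad",len(x),cv2.minAreaRect(np.c_[x,y].astype(np.float32)),ray(c,x.mean(),y.mean(),.004))
E
```

```text
{'mtx': (3, 3), 'cam_to_world': (4, 4)} [[430.53885712   0.         316.98614054]
 [  0.         430.53885712 202.45135289]
 [  0.           0.           1.        ]]
scene [245.53884091 200.14241464] [359.75277462 206.79276009]
wafer 245.2405063291139 199.84177215189874 316 [ 0.52440175 -0.14290779  0.057     ]
knob 358.80988593155894 209.14828897338404 263 [0.49258558 0.09636621 0.07      ] [0.48076084 0.09497938 0.055     ]
pad 1485 ((450.40924072265625, 176.6185760498047), (46.030696868896484, 33.94804763793945), 24.90477180480957) [0.28568928 0.28080946 0.004     ]
pad 2228 ((453.63092041015625, 257.1502380371094), (57.441890716552734, 42.80347442626953), 13.392498016357422) [0.51065052 0.30598458 0.004     ]
pad 2474 ((367.1834411621094, 219.1597900390625), (65.5384750366211, 52.61539077758789), 22.61986541748047) [0.46552874 0.12353461 0.004     ]
top [365.33203781 194.0527629 ] [282.20106517 221.34173491]
wafer 365.11297071129707 193.8786610878661 239 [ 0.52557053 -0.14147075  0.057     ]
knob 282.4959349593496 220.78861788617886 123 [0.47768341 0.09437939 0.07      ] [0.48029136 0.09534797 0.055     ]
pad 1528 ((224.94436645507812, 301.56732177734375), (39.968074798583984, 40.44744873046875), 8.615647315979004) [0.28321107 0.28217568 0.004     ]
pad 1999 ((276.6354064941406, 231.5630645751953), (49.035499572753906, 48.758148193359375), 3.1798300743103027) [0.45599391 0.12180184 0.004     ]
pad 1352 ((208.75247192382812, 223.52474975585938), (37.015384674072266, 37.81141662597656), 84.2894058227539) [0.50834944 0.3100232  0.004     ]
```

View pics/top_crop.png

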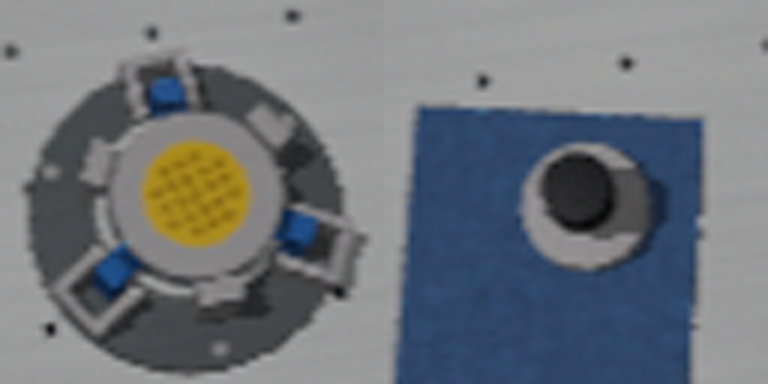

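View pics/scene_crop.png

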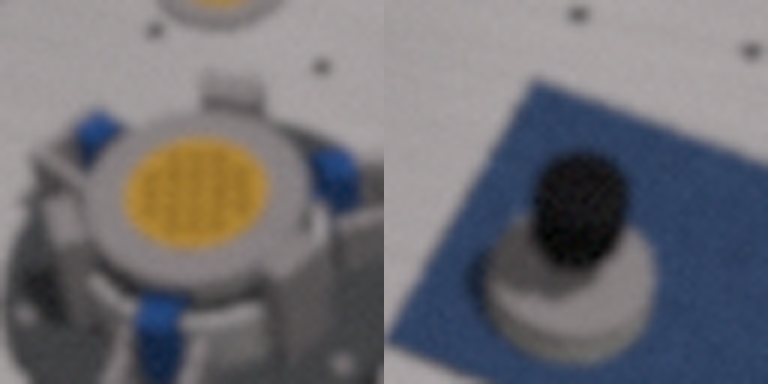

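```bash
python3 - <<'E'
from h import *
from scipy.spatial.transform import Rotation as R
print("foot",ray("top",283.8,223.2,.019))
s=manip.state();q=s["tool_rot"];print(R.from_quat(np.r_[q[1:],q[0]]).as_matrix().round(4),s["time"],s["tool_pos"],s["joint_pos"])
E
```

```text
foot [0.47918835 0.09477999 0.019     ]
[[-0.      0.3558  0.9346]
 [ 0.      0.9346 -0.3558]
 [-1.      0.     -0.    ]] 0.7 [0.22236587 0.58408364 0.23133897] [ 1.08801957e+00  5.26554277e-02  1.61288707e+00  1.32743456e-05
  1.47602626e+00 -1.18995020e-01]
```

>>> send_rows(
  motion=[
    [[1.6,-3.05,0,0,0,0],[1.6,-3.05,0,0,0,0],[1.6,-3.05,0,0,0,0],[1.6,-3.05,0,0,0,0],[1.6,-3.05,0,0,0,0],[1.6,-3.05,0,0,0,0],[1.6,-3.05,0,0,0,0],[1.6,-3.05,0,0,0,0],[1.6,-3.05,0,0,0,0],[1.6,-3.05,0,0,0,0],[1.6,-3.05,0,0,0,0],[1.6,-3.05,0,0,0,0]],
  ],
  fingers=0,
)

```text
time: 1.7
tool_pos: [0.4149, 0.2166, 0.2316]
tool_rot: [0.696, 0.128, 0.695, -0.128]
contact_force: [1.3, 0.1, -0.1]
gripper_width: 0.997
```

>>> send_rows(
  motion=[
    [[1.6,-3.05,-1,0,0,0],[1.6,-3.05,-1,0,0,0],[1.6,-3.05,-1,0,0,0],[1.68,-3.17,-1,0,0,0],[0,0,-2,0,0,0],[0,0,-1,0,0,0],[0,0,0,0,0,0],[0,0,0,0,0,0]],
  ],
)

```text
time: 2.37
tool_pos: [0.4784, 0.0955, 0.1608]
tool_rot: [0.695, 0.128, 0.696, -0.128]
contact_force: [0.0, 0.3, 0.5]
gripper_width: 1.001
```

```bash
python3 - <<'E'
from h import *
a=snap("top","pics/a.png");b=snap("scene","pics/a2.png")
s=manip.state();print(s["tool_pos"],s["contact_force"],s["joint_pos"])
cv2.imwrite("pics/a3.png",np.hstack([cv2.resize(i[y-40:y+40,x-40:x+40],(400,400),interpolation=cv2.INTER_CUBIC) for i,x,y in((a,283,221),(b,359,207))])[...,::-1])
E
```

```text
[0.47944391 0.09579769 0.16240787] [-0.41919928  0.51172166 -0.29410215] [ 4.47921113e-02 -2.30197655e-01  1.99458031e+00  1.22094261e-04
  1.37560885e+00 -1.16388854e+00]
```

View pics/a3.png

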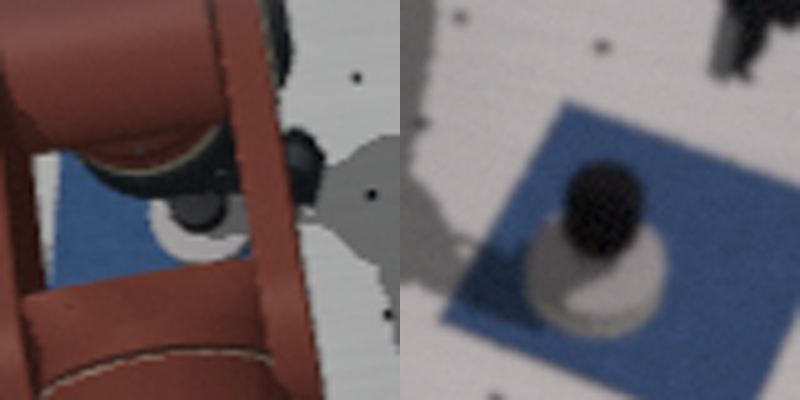

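Press is upright, gripper above it at the side of the crop (top view shows the knob partly beneath the wrist). Descending.

>>> send_rows(
  motion=[
    [[0,0,-2,0,0,0],[0,-0.05,-2,0,0,0],[0,0,-2,0,0,0],[0,0,-2,0,0,0],[0,0,-1.5,0,0,0],[0,0,-1,0,0,0],[0,0,-1,0,0,0],[0,0,-0.8,0,0,0],[0,0,0,0,0,0],[0,0,0,0,0,0],[0,0,0,0,0,0]],
  ],
)

```text
time: 3.38
tool_pos: [0.48, 0.0945, 0.0392]
tool_rot: [0.696, 0.128, 0.695, -0.128]
contact_force: [-0.4, 0.3, 0.0]
gripper_width: 0.999
```

```bash
python3 - <<'E'
from h import *
b=snap("scene","pics/b.png")
s=manip.state();print(s["time"],s["tool_pos"],s["contact_force"])
cv2.imwrite("pics/b2.png",cv2.resize(b[160:260,300:420],(720,600),interpolation=cv2.INTER_CUBIC)[...,::-1])
E
```

```text
3.4333 [0.48005995 0.09442358 0.03934209] [-0.03312286  0.92173799  0.29547591]
```

View pics/b2.png

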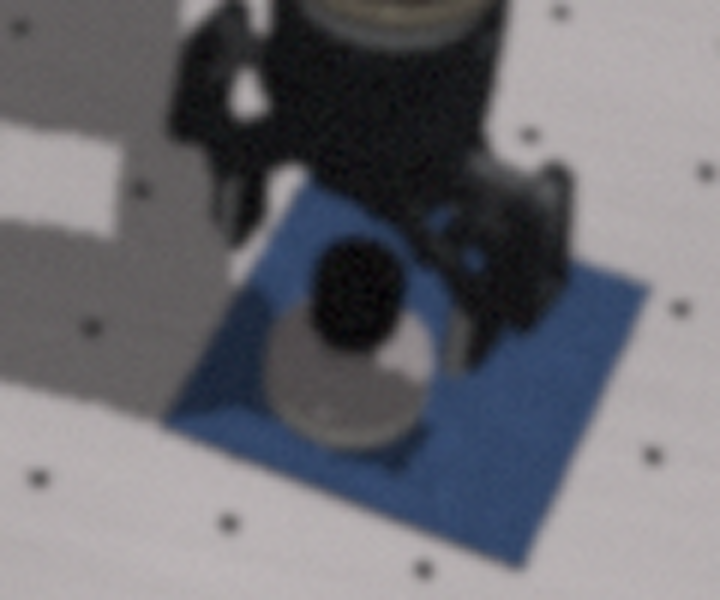

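The fingers straddle the knob (finger tips ~(235,220) and (470,350), knob at (358,295)). Close.

>>> send_rows(
  motion=[
    [[0,0,-0.3,0,0,0],[0,0,0,0,0,0],[0,0,0,0,0,0],[0,0,0,0,0,0],[0,0,0,0,0,0],[0,0,0,0,0,0],[0,0,0,0,0,0],[0,0,0,0,0,0],[0,0,0,0,0,0],[0,0,0,0,0,0],[0,0,0,0,0,0],[0,0,0,0,0,0]],
  ],
  fingers=1,
)

```text
time: 4.43
tool_pos: [0.4797, 0.0945, 0.0358]
tool_rot: [0.696, 0.128, 0.695, -0.128]
contact_force: [0.1, 1.8, 5.0]
gripper_width: 0.386
```

```bash
python3 - <<'E'
from h import *
b=snap("scene","pics/c.png")
s=manip.state();print(s["time"],s["tool_pos"],s["contact_force"],s["ft_torque"],s["gripper_width"])
cv2.imwrite("pics/c2.png",cv2.resize(b[160:260,300:420],(720,600),interpolation=cv2.INTER_CUBIC)[...,::-1])
E
```

```text
4.4833 [0.47973928 0.09452224 0.03584193] [0.8738173  1.37227509 5.16766277] [ 0.27808707 -0.11166584 -0.03777371] 0.3843104281123575
```

View pics/c2.png

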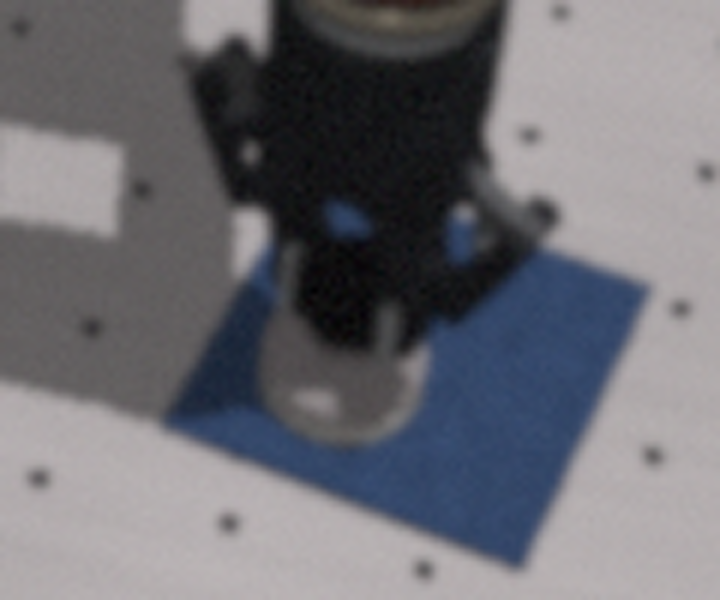

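>>> send_rows(
  motion=[
    [[0,0,0.5,0,0,0],[0,0,1,0,0,0],[0,0,1.5,0,0,0],[0,0,2,0,0,0],[0,0,2,0,0,0],[0,0,1.5,0,0,0],[0,0,1,0,0,0],[0,0,0.5,0,0,0],[0,0,0,0,0,0],[0,0,0,0,0,0],[0,0,0,0,0,0]],
  ],
)

```text
time: 5.4
tool_pos: [0.4781, 0.0943, 0.1337]
tool_rot: [0.694, 0.128, 0.696, -0.128]
contact_force: [0.6, 0.1, -4.0]
gripper_width: 0.386
```

>>> send_rows(
  motion=[
    [[0.2,-1,0,0,0,0],[0.4,-2,0,0,0,0],[0.5,-2.7,0,0,0,0],[0.5,-2.7,0,0,0,0],[0.5,-2.7,0,0,0,0],[0.5,-2.7,0,0,0,0],[0.5,-2.7,0,0,0,0],[0.5,-2.7,0,0,0,0],[0.4,-2,0,0,0,0],[0.3,-1.5,0,0,0,0],[0.23,-0.95,0,0,0,0],[0,0,0,0,0,0]],
  ],
)

```text
time: 6.4
tool_pos: [0.5245, -0.1438, 0.1349]
tool_rot: [0.695, 0.129, 0.696, -0.129]
contact_force: [-0.0, 0.6, -3.4]
gripper_width: 0.378
```

>>> send_rows(
  motion=[
    [[0,0,0,0,0,0],[0,0,0,0,0,0],[0,0,0,0,0,0]],
  ],
)

```text
time: 6.65
tool_pos: [0.5243, -0.141, 0.1351]
tool_rot: [0.695, 0.128, 0.696, -0.127]
contact_force: [-0.6, 0.0, -3.0]
gripper_width: 0.384
```

```bash
python3 - <<'E'
from h import *
b=snap("scene","pics/d.png");a=snap("top","pics/d1.png")
s=manip.state();print(s["time"],s["tool_pos"],s["contact_force"],s["ft_torque"],s["gripper_width"],s["tool_rot"])
cv2.imwrite("pics/d2.png",np.hstack([cv2.resize(i[y-35:y+35,x-30:x+30],(390,455),interpolation=cv2.INTER_CUBIC) for i,x,y in((b,245,195),(a,365,194))])[...,::-1])
E
```

```text
6.75 [ 0.52440496 -0.14116202  0.13527448] [-0.19261098 -0.40060543 -3.29769137] [-0.01006675 -0.04518931 -0.02837624] 0.38354563591788776 [ 0.69549681  0.12748246  0.69556429 -0.12736847]
```

View pics/d2.png

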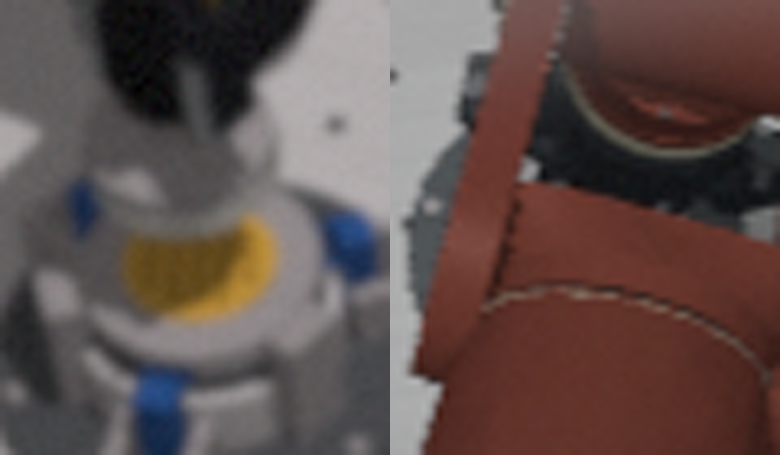

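Foot hangs above the wafer; lowering nearer, then overlaying predicted circles for fine centring.

>>> send_rows(
  motion=[
    [[0.03,-0.05,-0.5,0,0,0],[0.03,-0.05,-1,0,0,0],[0,0,-1,0,0,0],[0,0,-0.7,0,0,0],[0,0,-0.4,0,0,0],[0,0,-0.1,0,0,0],[0,0,0,0,0,0],[0,0,0,0,0,0],[0,0,0,0,0,0]],
  ],
)

```text
time: 7.5
tool_pos: [0.5255, -0.1434, 0.0989]
tool_rot: [0.696, 0.128, 0.695, -0.128]
contact_force: [0.7, -0.2, -2.9]
gripper_width: 0.384
```

```bash
cat > ov.py <<'E'
from h import *
import sys
from scipy.spatial.transform import Rotation as R
n=sys.argv[1]
b=snap("scene",f"pics/{n}.png")[...,::-1].copy()
s=manip.state();p=s["tool_pos"];print(s["time"],p,s["contact_force"],s["ft_torque"],s["gripper_width"],s["joint_pos"])
q=s["tool_rot"];print(R.from_quat(np.r_[q[1:],q[0]]).as_matrix()[:,0])
S=8;x0,y0=205,155
im=cv2.resize(b[y0:y0+72,x0:x0+80],None,fx=S,fy=S,interpolation=cv2.INTER_CUBIC)
def circ(c,r,col):
    t=np.linspace(0,2*np.pi,90);pts=np.array([proj("scene",np.array(c)+[r*np.cos(a),r*np.sin(a),0]) for a in t])
    cv2.polylines(im,[np.round((pts-[x0-.5,y0-.5])*S).astype(int)],True,col,1)
fz=p[2]-.0318
circ([p[0],p[1],fz],.030,(0,255,0)); circ([p[0],p[1],fz+.017],.030,(0,255,255))
cz=float(sys.argv[2]) if len(sys.argv)>2 else .051
circ([.525,-.1422,cz+.006],.040,(255,0,255)); circ([.525,-.1422,.012],.076,(255,255,0))
cv2.imwrite(f"pics/{n}_ov.png",im)
E
python3 ov.py e
```

```text
7.55 [ 0.52554522 -0.1433268   0.0989757 ] [-0.07876528 -0.57162536 -3.61395837] [0.0004474  0.01605772 0.00020259] 0.37991703081788064 [-4.02890008e-01 -1.84883533e-02  1.91504301e+00  1.57029018e-05
  1.24379875e+00 -1.60983563e+00]
[ 1.14584586e-03 -4.72198958e-04 -9.99999232e-01]
```

View pics/e_ov.png

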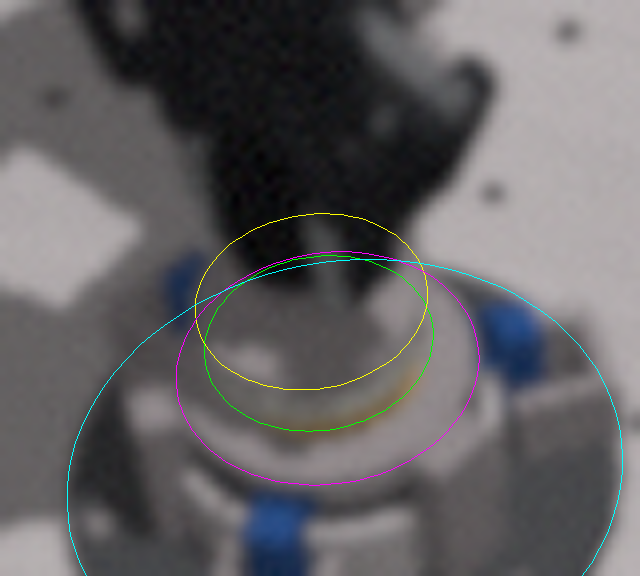

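>>> send_rows(
  motion=[
    [[0,0.1,-0.2,0,0,0],[0,0,-0.2,0,0,0],[0,0,-0.2,0,0,0],[0,0,-0.1,0,0,0],[0,0,-0.1,0,0,0],[0,0,0,0,0,0],[0,0,0,0,0,0],[0,0,0,0,0,0]],
  ],
)

```text
time: 8.22
tool_pos: [0.5251, -0.1421, 0.0903]
tool_rot: [0.695, 0.128, 0.695, -0.128]
contact_force: [0.2, -1.1, -3.4]
gripper_width: 0.382
```

```bash
python3 ov.py f
```

```text
8.2667 [ 0.52515069 -0.14215874  0.09039497] [-0.92292752  0.21529245 -3.83233129] [ 0.02073645 -0.08554658 -0.0025469 ] 0.38146005691985685 [-4.01176158e-01 -8.62549693e-03  1.92103148e+00  1.52979565e-06
  1.22901502e+00 -1.60815484e+00]
[ 1.58585983e-04 -6.57034339e-05 -9.99999985e-01]
```

View pics/f_ov.png

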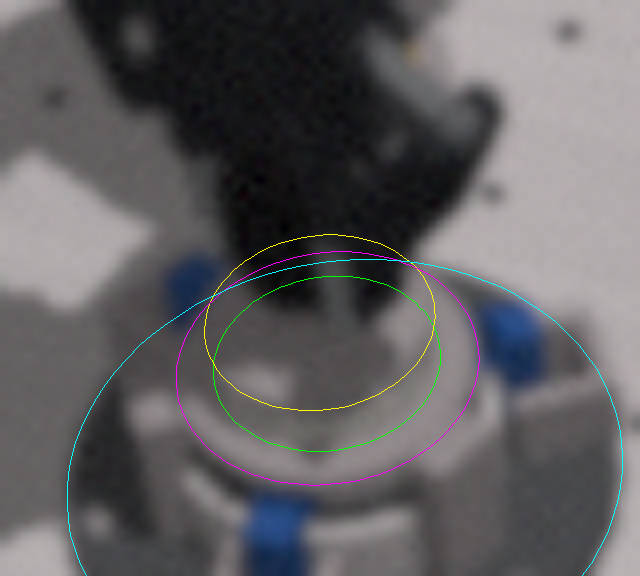

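```bash
python3 - <<'E'
import cv2,numpy as np
b=cv2.imread("pics/f.png");a=cv2.imread("pics/scene1.png")
f=lambda i:cv2.resize(np.clip((i[180:222,215:275].astype(float)-60)*2.2,0,255).astype(np.uint8),None,fx=6.6,fy=6.6,interpolation=cv2.INTER_CUBIC)
cv2.imwrite("pics/f3.png",np.hstack([f(a),f(b)]))
E
```

```text
(no output)
```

View pics/f3.png

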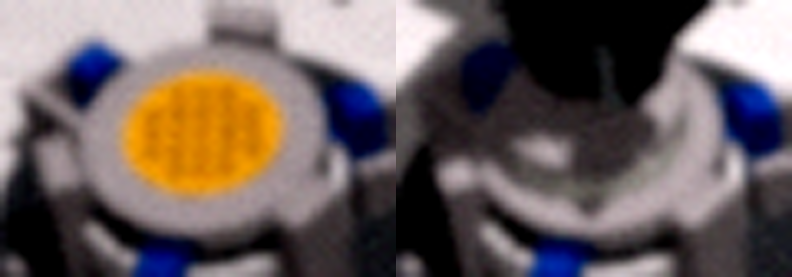

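Foot is about centred: right margin ≈ 34 px ≈ 10.8 mm, expected 10. Pressing down gently.

>>> send_rows(
  motion=[
    [[0,0,-0.05,0,0,0],[0,0,-0.05,0,0,0],[0,0,-0.05,0,0,0],[0,0,-0.05,0,0,0],[0,0,-0.05,0,0,0],[0,0,-0.05,0,0,0],[0,0,0,0,0,0],[0,0,0,0,0,0]],
  ],
)

```text
time: 8.93
tool_pos: [0.5253, -0.1422, 0.0878]
tool_rot: [0.696, 0.128, 0.695, -0.128]
contact_force: [-1.9, 0.2, 0.4]
gripper_width: 0.381
```

>>> send_rows(
  motion=[
    [[0,0,-0.05,0,0,0],[0,0,-0.05,0,0,0],[0,0,-0.05,0,0,0],[0,0,-0.05,0,0,0],[0,0,-0.05,0,0,0],[0,0,-0.05,0,0,0],[0,0,0,0,0,0],[0,0,0,0,0,0]],
  ],
)

```text
time: 9.6
tool_pos: [0.5258, -0.1424, 0.0851]
tool_rot: [0.696, 0.128, 0.695, -0.128]
contact_force: [-0.8, 1.3, 6.1]
gripper_width: 0.382
```

```bash
python3 ov.py g .048
```

```text
9.65 [ 0.52577608 -0.14241814  0.0851275 ] [-0.29106895  0.29730709  5.63899056] [0.13415777 0.24137777 0.02427492] 0.38597997383083443 [-4.01189239e-01 -1.26764483e-03  1.92343690e+00  4.91001967e-05
  1.21767857e+00 -1.60815141e+00]
[ 1.62427662e-03 -6.38966905e-04 -9.99998477e-01]
```

View pics/g_ov.png

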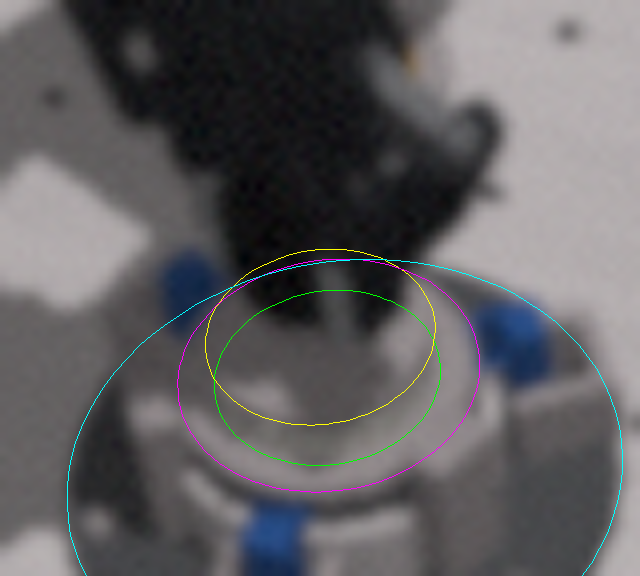

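```bash
cat > avg.py <<'E'
from h import *
import sys
L=[]
for i in range(int(sys.argv[1])):
    manip.grab_frame("scene"); s=manip.state(); L.append(np.r_[s["tool_pos"],s["contact_force"],s["ft_torque"]])
L=np.array(L);print(s["time"],"pos",L[:,:3].mean(0).round(5),"F",L[:,3:6].mean(0).round(2),"M",L[:,6:].mean(0).round(3),"std",L.std(0)[3:].round(2))
E
python3 avg.py 8
```

```text
10.05 pos [ 0.52576 -0.1424   0.0851 ] F [-1.31  0.83  5.02] M [0.127 0.267 0.007] std [0.67 0.51 0.44 0.02 0.01 0.02]
```

>>> send_rows(
  motion=[
    [[-0.05,0.02,-0.05,0,0,0],[0,0,-0.05,0,0,0],[0,0,-0.05,0,0,0],[0,0,-0.05,0,0,0],[0,0,0,0,0,0],[0,0,0,0,0,0]],
  ],
)

```text
time: 10.55
tool_pos: [0.5252, -0.1422, 0.0823]
tool_rot: [0.696, 0.128, 0.695, -0.128]
contact_force: [1.3, -0.5, 0.4]
gripper_width: 0.381
```

```bash
python3 avg.py 3
```

```text
10.7 pos [ 0.52503 -0.14213  0.08225] F [ 1.89 -0.78  0.15] M [-0.139 -0.438  0.003] std [0.47 0.48 0.25 0.04 0.01 0.01]
```

>>> send_rows(
  motion=[
    [[0.03,-0.01,0,0,0,0],[0,0,-0.03,0,0,0],[0,0,-0.03,0,0,0],[0,0,0,0,0,0]],
  ],
)

```text
time: 11.03
tool_pos: [0.5249, -0.1421, 0.0817]
tool_rot: [0.696, 0.128, 0.695, -0.128]
contact_force: [2.5, -0.2, 0.9]
gripper_width: 0.379
```

```bash
python3 avg.py 3;python3 ov.py i .044; python3 - <<'E'
import cv2,numpy as np
b=cv2.imread("pics/i.png");a=cv2.imread("pics/f.png")
f=lambda i:cv2.resize(np.clip((i[172:232,210:280].astype(float)-40)*1.9,0,255).astype(np.uint8),None,fx=5.7,fy=5.7,interpolation=cv2.INTER_CUBIC)
cv2.imwrite("pics/i3.png",np.hstack([f(a),f(b)]))
E
```

```text
11.1833 pos [ 0.52491 -0.14208  0.08166] F [ 2.36 -0.85  0.05] M [-0.217 -0.439  0.016] std [0.27 0.6  0.74 0.01 0.01 0.01]
11.2333 [ 0.52491193 -0.14207218  0.08166558] [ 1.77240812 -0.87585037  0.12357777] [-0.15272432 -0.41761986 -0.05175958] 0.3877385766715294 [-4.01158335e-01  2.14786805e-03  1.92644548e+00 -8.69095918e-05
  1.21285671e+00 -1.60813272e+00]
[ 9.94910752e-05 -1.30621197e-04 -9.99999987e-01]
```

View pics/i3.png

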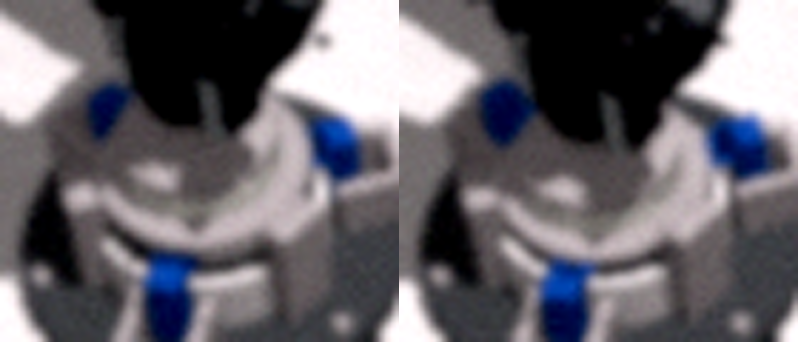

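View pics/i_ov.png

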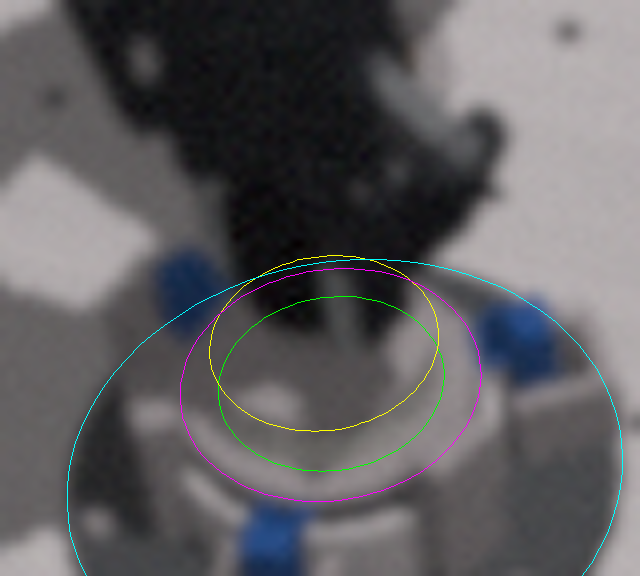

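Carrier is going down level and the catches are spread. Continue.

>>> send_rows(
  motion=[
    [[0,0,-0.05,0,0,0],[0,0,-0.05,0,0,0],[0,0,-0.05,0,0,0],[0,0,-0.05,0,0,0],[0,0,-0.05,0,0,0],[0,0,0,0,0,0]],
  ],
)

```text
time: 11.73
tool_pos: [0.5249, -0.142, 0.0791]
tool_rot: [0.695, 0.128, 0.695, -0.128]
contact_force: [2.0, -1.0, 1.2]
gripper_width: 0.383
```

```bash
python3 avg.py 2
```

```text
11.8333 pos [ 0.52491 -0.14204  0.07916] F [ 1.7  -1.06  0.41] M [-0.269 -0.36   0.013] std [0.29 0.31 0.47 0.01 0.01 0.01]
```

>>> send_rows(
  motion=[
    [[0,0,-0.05,0,0,0],[0,0,-0.05,0,0,0],[0,0,-0.05,0,0,0],[0,0,0,0,0,0]],
  ],
)

```text
time: 12.17
tool_pos: [0.5249, -0.1421, 0.0777]
tool_rot: [0.695, 0.128, 0.695, -0.128]
contact_force: [2.0, -1.6, 0.3]
gripper_width: 0.383
```

```bash
python3 avg.py 2
```

```text
12.2667 pos [ 0.5249  -0.14204  0.07766] F [ 1.76 -0.86  1.1 ] M [-0.234 -0.371  0.034] std [0.09 0.11 0.28 0.02 0.03 0.01]
```

>>> send_rows(
  motion=[
    [[0,0,-0.05,0,0,0],[0,0,-0.05,0,0,0],[0,0,-0.05,0,0,0],[0,0,0,0,0,0],[0,0,0,0,0,0]],
  ],
)

```text
time: 12.68
tool_pos: [0.5247, -0.1419, 0.076]
tool_rot: [0.695, 0.128, 0.696, -0.128]
contact_force: [0.5, 0.0, 2.2]
gripper_width: 0.382
```

```bash
python3 avg.py 3; python3 ov.py j .0385
```

```text
12.8333 pos [ 0.52474 -0.14194  0.07608] F [ 1.   -0.33  1.31] M [-0.159 -0.282  0.01 ] std [0.79 0.24 0.61 0.02 0.02 0.01]
12.8833 [ 0.52476847 -0.14196199  0.07612705] [ 1.32034027 -1.45539388  0.53745113] [-0.21508002 -0.22630502 -0.01314007] 0.380809635940848 [-4.01131642e-01  9.43874710e-03  1.92945045e+00  3.18217177e-05
  1.20303097e+00 -1.60812556e+00]
[-2.89920226e-04  1.55217473e-04 -9.99999946e-01]
```

View pics/j_ov.png

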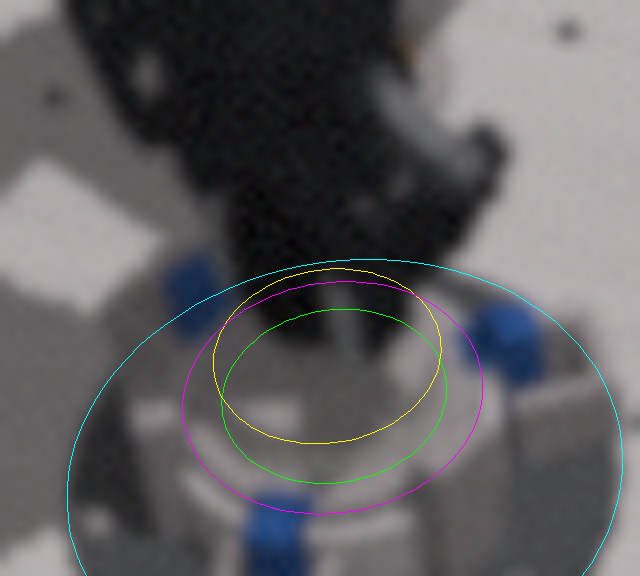

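Right catch's edge moved in from x≈483 to 462 and the front one now overlaps the rim, so snapping has begun. On to the seat.

>>> send_rows(
  motion=[
    [[0,0,-0.04,0,0,0],[0,0,-0.04,0,0,0],[0,0,-0.03,0,0,0],[0,0,0,0,0,0]],
  ],
)

```text
time: 13.22
tool_pos: [0.5248, -0.142, 0.075]
tool_rot: [0.695, 0.128, 0.696, -0.128]
contact_force: [0.6, -0.0, 1.2]
gripper_width: 0.382
```

>>> send_rows(
  motion=[
    [[0,0,-0.03,0,0,0],[0,0,-0.03,0,0,0],[0,0,0,0,0,0]],
  ],
)

```text
time: 13.47
tool_pos: [0.5248, -0.142, 0.0745]
tool_rot: [0.695, 0.128, 0.695, -0.128]
contact_force: [0.3, 0.4, 1.1]
gripper_width: 0.381
```

>>> send_rows(
  motion=[
    [[0,0,-0.03,0,0,0],[0,0,-0.03,0,0,0],[0,0,0,0,0,0]],
  ],
)

```text
time: 13.72
tool_pos: [0.5248, -0.142, 0.0738]
tool_rot: [0.695, 0.128, 0.695, -0.128]
contact_force: [1.9, -0.0, 2.0]
gripper_width: 0.377
```

>>> send_rows(
  motion=[
    [[0,0,-0.03,0,0,0],[0,0,-0.03,0,0,0],[0,0,0,0,0,0]],
  ],
)

```text
time: 13.97
tool_pos: [0.5248, -0.142, 0.0732]
tool_rot: [0.695, 0.128, 0.695, -0.128]
contact_force: [0.9, 0.3, 1.5]
gripper_width: 0.379
```

>>> send_rows(
  motion=[
    [[0,0,-0.03,0,0,0],[0,0,-0.03,0,0,0],[0,0,0,0,0,0]],
  ],
)

```text
time: 14.22
tool_pos: [0.5249, -0.142, 0.0727]
tool_rot: [0.695, 0.128, 0.695, -0.128]
contact_force: [-0.5, 0.1, 0.6]
gripper_width: 0.382
```

>>> send_rows(
  motion=[
    [[0,0,-0.03,0,0,0],[0,0,-0.03,0,0,0],[0,0,0,0,0,0]],
  ],
)

```text
time: 14.47
tool_pos: [0.5249, -0.142, 0.0721]
tool_rot: [0.695, 0.128, 0.695, -0.128]
contact_force: [-0.4, -0.4, 2.0]
gripper_width: 0.379
```

>>> send_rows(
  motion=[
    [[0,0,-0.03,0,0,0],[0,0,-0.03,0,0,0],[0,0,0,0,0,0]],
  ],
)

```text
time: 14.72
tool_pos: [0.5249, -0.142, 0.0714]
tool_rot: [0.695, 0.128, 0.695, -0.128]
contact_force: [-0.4, 0.2, 2.6]
gripper_width: 0.383
```

>>> send_rows(
  motion=[
    [[0,0,-0.03,0,0,0],[0,0,-0.03,0,0,0],[0,0,0,0,0,0]],
  ],
)

```text
time: 14.97
tool_pos: [0.5249, -0.142, 0.071]
tool_rot: [0.695, 0.128, 0.695, -0.128]
contact_force: [0.3, 0.5, 2.5]
gripper_width: 0.383
```

```bash
python3 avg.py 3; python3 ov.py k .034
```

```text
15.1167 pos [ 0.52492 -0.14204  0.07099] F [ 0.01 -0.    2.32] M [-0.007 -0.068  0.037] std [0.85 0.41 0.14 0.03 0.03 0.02]
15.1667 [ 0.52493897 -0.14203701  0.07099952] [-0.45843242 -0.17360864  3.14774719] [-0.02015399 -0.07068901 -0.01994705] 0.38092492076870704 [-4.01114918e-01  1.65643029e-02  1.93186859e+00 -1.23011235e-05
  1.19305659e+00 -1.60817677e+00]
[ 9.05178078e-05 -5.08090317e-05 -9.99999995e-01]
```

View pics/k_ov.png

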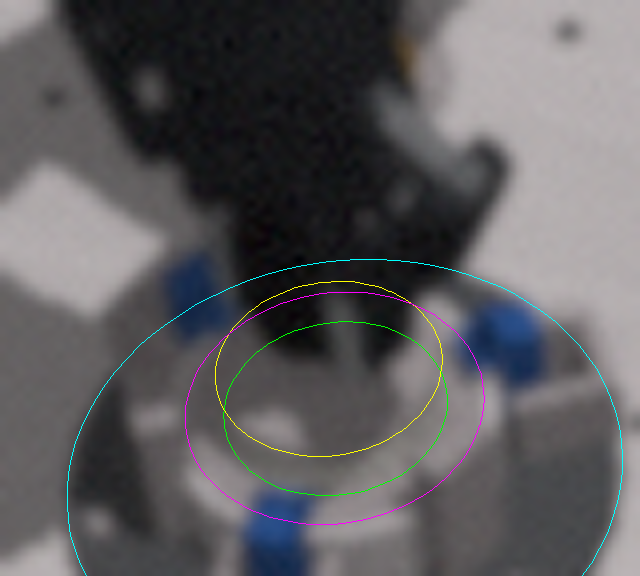

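All three catches are in over the rim: left (195,295), right (505,345), front (280,535). Still only about 5–6 N; feeling for the seat.

>>> send_rows(
  motion=[
    [[0,0,-0.03,0,0,0],[0,0,-0.02,0,0,0],[0,0,0,0,0,0]],
  ],
)

```text
time: 15.42
tool_pos: [0.525, -0.1421, 0.071]
tool_rot: [0.695, 0.128, 0.695, -0.128]
contact_force: [-1.1, 0.8, 5.9]
gripper_width: 0.381
```

>>> send_rows(
  motion=[
    [[0,0,-0.03,0,0,0],[0,0,-0.02,0,0,0],[0,0,0,0,0,0]],
  ],
)

```text
time: 15.67
tool_pos: [0.525, -0.142, 0.071]
tool_rot: [0.695, 0.128, 0.696, -0.128]
contact_force: [-2.6, -0.0, 7.9]
gripper_width: 0.383
```

Bottomed: position stays at 0.071 while the force rises. Building up to about 20 N.

>>> send_rows(
  motion=[
    [[0,0,-0.05,0,0,0],[0,0,-0.05,0,0,0],[0,0,0,0,0,0]],
  ],
)

```text
time: 15.92
tool_pos: [0.5251, -0.1421, 0.071]
tool_rot: [0.695, 0.128, 0.696, -0.128]
contact_force: [-6.1, 2.4, 13.6]
gripper_width: 0.38
```

```bash
python3 avg.py 2
```

```text
16.0167 pos [ 0.52504 -0.14209  0.07092] F [-5.04  1.81 13.56] M [ 0.31   0.895 -0.006] std [0.59 0.45 0.19 0.03 0.05 0.01]
```

>>> send_rows(
  motion=[
    [[-0.04,0.015,-0.04,0,0,0],[-0.04,0.015,-0.04,0,0,0],[0,0,0,0,0,0]],
  ],
)

```text
time: 16.27
tool_pos: [0.525, -0.1421, 0.0709]
tool_rot: [0.696, 0.128, 0.695, -0.128]
contact_force: [-5.3, 1.8, 15.3]
gripper_width: 0.387
```

```bash
python3 avg.py 2
```

```text
16.3667 pos [ 0.52503 -0.14208  0.07091] F [-4.93  2.24 14.32] M [0.274 0.775 0.014] std [0.44 0.55 0.51 0.   0.02 0.  ]
```

>>> send_rows(
  motion=[
    [[-0.03,0.01,-0.06,0,0,0],[0,0,0,0,0,0],[0,0,0,0,0,0]],
  ],
)

```text
time: 16.62
tool_pos: [0.525, -0.1421, 0.0709]
tool_rot: [0.696, 0.128, 0.695, -0.128]
contact_force: [-4.8, 2.1, 17.4]
gripper_width: 0.386
```

```bash
python3 avg.py 2
```

```text
16.7167 pos [ 0.52505 -0.1421   0.07089] F [-5.    2.06 17.83] M [0.335 0.875 0.018] std [0.32 0.02 0.08 0.   0.02 0.03]
```

>>> send_rows(
  motion=[
    [[0,0,0,0,0,0],[0,0,0,0,0,0],[0,0,0,0,0,0],[0,0,0,0,0,0],[0,0,0,0,0,0],[0,0,0,0,0,0],[0,0,0,0,0,0],[0,0,0,0,0,0],[0,0,0,0,0,0],[0,0,0,0,0,0],[0,0,0,0,0,0],[0,0,0,0,0,0]],
  ],
)

```text
time: 17.72
tool_pos: [0.5251, -0.1421, 0.0709]
tool_rot: [0.696, 0.128, 0.695, -0.128]
contact_force: [-5.9, 1.7, 17.3]
gripper_width: 0.383
```

```bash
python3 avg.py 2; python3 ov.py m .033
```

```text
17.8167 pos [ 0.52505 -0.14209  0.0709 ] F [-5.85  1.71 16.89] M [ 0.364  0.883 -0.004] std [0.49 0.45 0.15 0.01 0.03 0.04]
17.8667 [ 0.5250477  -0.14206884  0.07086955] [-5.68818395  1.98934817 17.92842491] [ 0.35529186  0.83390092 -0.01923645] 0.3833374941673492 [-4.01088325e-01  1.57747461e-02  1.93291394e+00 -1.68602405e-05
  1.19089947e+00 -1.60821395e+00]
[ 1.83930100e-03 -7.97012621e-04 -9.99997991e-01]
```

View pics/m_ov.png

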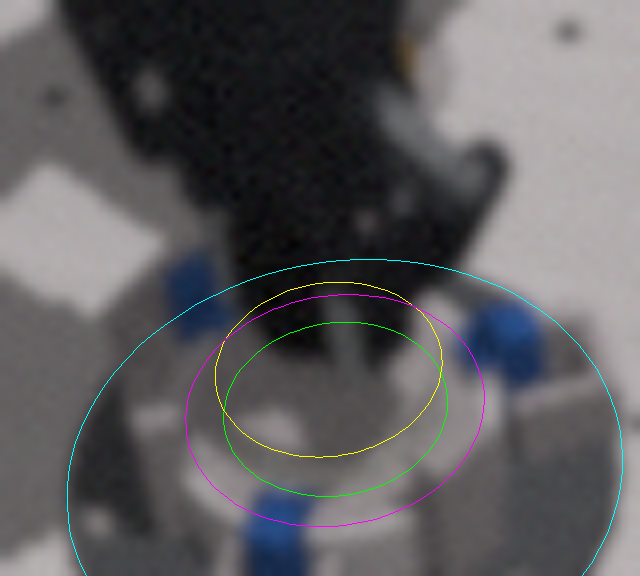

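Held ~20 N for over a second, catches over the rim. Lifting off slowly.

>>> send_rows(
  motion=[
    [[0,0,0.1,0,0,0],[0,0,0.1,0,0,0],[0,0,0.1,0,0,0],[0,0,0.1,0,0,0],[0.05,-0.02,0.1,0,0,0],[0,0,0.2,0,0,0],[0,0,0.3,0,0,0],[0,0,0.5,0,0,0],[0,0,0.8,0,0,0],[0,0,1,0,0,0],[0,0,1,0,0,0],[0,0,1,0,0,0]],
  ],
)

```text
time: 18.87
tool_pos: [0.524, -0.1417, 0.1213]
tool_rot: [0.695, 0.128, 0.696, -0.128]
contact_force: [0.0, 0.3, -3.9]
gripper_width: 0.385
```

>>> send_rows(
  motion=[
    [[0,0,1.5,0,0,0],[0,0,1,0,0,0],[0,0,0.5,0,0,0],[0,0,0,0,0,0]],
  ],
)

```text
time: 19.2
tool_pos: [0.5253, -0.1423, 0.1527]
tool_rot: [0.697, 0.128, 0.694, -0.128]
contact_force: [-0.2, -0.1, -3.2]
gripper_width: 0.38
```

```bash
python3 avg.py 2; python3 ov.py n .039
```

```text
19.3 pos [ 0.52441 -0.14189  0.15093] F [-0.61 -0.17 -3.58] M [ 0.01   0.012 -0.005] std [0.49 0.93 0.4  0.   0.   0.  ]
19.35 [ 0.52376964 -0.14161913  0.14972796] [ 0.07871055  0.1813837  -3.7345175 ] [0.00295836 0.04362329 0.02877149] 0.3842130892865151 [-4.01250558e-01 -7.86261203e-02  1.88227644e+00 -7.88817349e-06
  1.33931779e+00 -1.60821851e+00]
[-1.26920686e-03  5.30143767e-04 -9.99999054e-01]
```

View pics/n_ov.png

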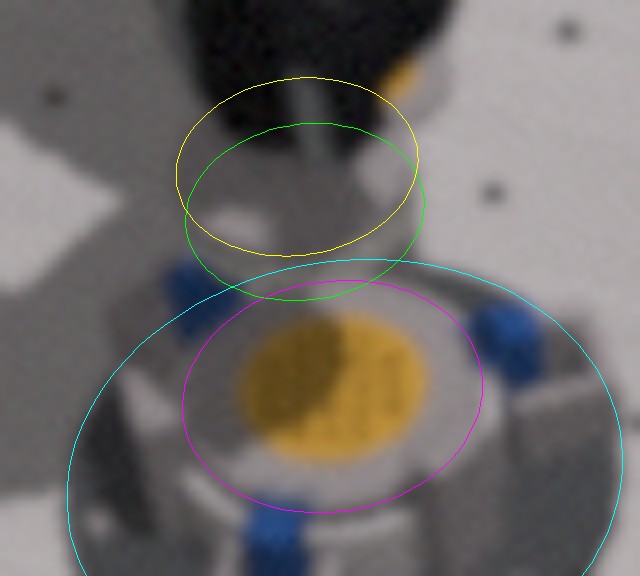

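Carrier is locked: its rim fits the projected circle at the locked height, level, with three catches on the rim. Taking the press back to the pad.

>>> send_rows(
  motion=[
    [[-0.2,1,0,0,0,0],[-0.4,2,0,0,0,0],[-0.6,2.7,0,0,0,0],[-0.6,2.7,0,0,0,0],[-0.6,2.7,0,0,0,0],[-0.6,2.7,0,0,0,0],[-0.6,2.7,0,0,0,0],[-0.6,2.7,0,0,0,0],[-0.5,2.5,0,0,0,0],[-0.4,1.8,0,0,0,0],[-0.3,1.2,0,0,0,0],[0,0,0,0,0,0]],
  ],
)

```text
time: 20.35
tool_pos: [0.4686, 0.1077, 0.1494]
tool_rot: [0.695, 0.127, 0.697, -0.127]
contact_force: [0.2, 0.0, -3.5]
gripper_width: 0.381
```

>>> send_rows(
  motion=[
    [[0,0,-1,0,0,0],[0,0,-2,0,0,0],[0,0,-2,0,0,0],[0,0,-2,0,0,0],[0,0,-1.5,0,0,0],[0,0,-1,0,0,0],[0,0,-0.5,0,0,0],[0,0,0,0,0,0],[0,0,0,0,0,0],[0,0,0,0,0,0]],
  ],
)

```text
time: 21.18
tool_pos: [0.4713, 0.1051, 0.0517]
tool_rot: [0.696, 0.128, 0.695, -0.128]
contact_force: [-0.4, 0.3, -3.1]
gripper_width: 0.383
```

```bash
python3 avg.py 2; python3 - <<'E'
from h import *
b=snap("scene","pics/p.png")
cv2.imwrite("pics/p2.png",cv2.resize(b[160:260,300:420],(720,600),interpolation=cv2.INTER_CUBIC)[...,::-1])
E
```

```text
21.2833 pos [0.47136 0.1052  0.0518 ] F [-0.02 -0.01 -3.43] M [-0.022 -0.032 -0.002] std [0.28 0.55 0.19 0.02 0.01 0.  ]
```

View pics/p2.png

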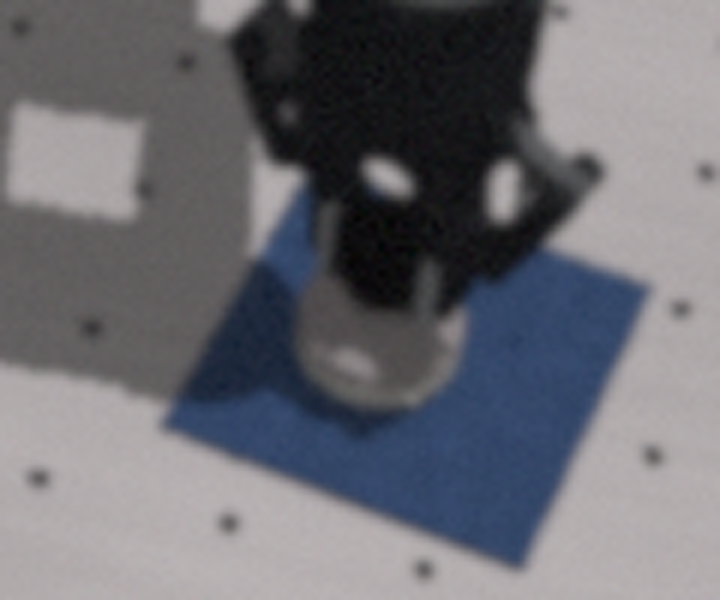

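Press hangs level well inside the pad. Lower 1.6 cm.

>>> send_rows(
  motion=[
    [[0,0,-0.5,0,0,0],[0,0,-0.4,0,0,0],[0,0,-0.3,0,0,0],[0,0,-0.2,0,0,0],[0,0,-0.1,0,0,0],[0,0,-0.05,0,0,0],[0,0,0,0,0,0],[0,0,0,0,0,0]],
  ],
)

```text
time: 22.0
tool_pos: [0.4702, 0.1052, 0.0359]
tool_rot: [0.695, 0.128, 0.696, -0.128]
contact_force: [-4.2, -1.3, 4.4]
gripper_width: 0.382
```

```bash
python3 avg.py 2
```

```text
22.1 pos [0.47018 0.10519 0.03587] F [-5.12 -0.05  4.85] M [-0.106  0.804 -0.037] std [0.1  0.08 0.51 0.02 0.03 0.01]
```

Touchdown (fz from −3.4 to +4.9). Easing back a hair, then opening.

>>> send_rows(
  motion=[
    [[-0.03,0,0.06,0,0,0],[0,0,0,0,0,0],[0,0,0,0,0,0]],
  ],
)

```text
time: 22.35
tool_pos: [0.4703, 0.1052, 0.0359]
tool_rot: [0.696, 0.128, 0.695, -0.128]
contact_force: [-1.8, -0.7, -0.2]
gripper_width: 0.383
```

>>> send_rows(
  motion=[
    [[0,0,0,0,0,0],[0,0,0,0,0,0],[0,0,0,0,0,0],[0,0,0,0,0,0],[0,0,0,0,0,0],[0,0,0,0,0,0],[0,0,0,0,0,0],[0,0,0,0,0,0],[0,0,0,0,0,0],[0,0,0,0,0,0]],
  ],
  fingers=0,
)

```text
time: 23.18
tool_pos: [0.47, 0.1052, 0.0356]
tool_rot: [0.695, 0.128, 0.695, -0.128]
contact_force: [0.9, 0.7, -0.2]
gripper_width: 0.997
```

>>> send_rows(
  motion=[
    [[0,0,0.5,0,0,0],[0,0,1,0,0,0],[0,0,1.5,0,0,0],[0,0,2,0,0,0],[0,0,3,0,0,0],[0,0,3,0,0,0],[0,0,3,0,0,0],[-0.5,2,2,0,0,0],[-1,3,1,0,0,0],[-1,3,0,0,0,0],[-1,3,0,0,0,0],[-1,3,0,0,0,0]],
  ],
)

```text
time: 24.18
tool_pos: [0.4247, 0.2465, 0.2075]
tool_rot: [0.696, 0.129, 0.695, -0.128]
contact_force: [1.1, -0.0, -0.4]
gripper_width: 1.001
```

>>> send_rows(
  motion=[
    [[-1,3,0,0,0,0],[-1,3,0,0,0,0],[-1,3,0,0,0,0],[-1,3,0,0,0,0],[-1,3,0,0,0,0],[-1,3,0,0,0,0],[0,0,0,0,0,0],[0,0,0,0,0,0],[0,0,0,0,0,0],[0,0,0,0,0,0]],
  ],
)

```text
time: 25.02
tool_pos: [0.3654, 0.4245, 0.206]
tool_rot: [0.696, 0.128, 0.695, -0.128]
contact_force: [-0.3, -0.5, 0.6]
gripper_width: 0.995
```

```bash
python3 - <<'E'
from h import *
b=snap("scene","pics/q.png");a=snap("top","pics/q1.png")
s=manip.state();print(s["time"],s["tool_pos"],s["contact_force"],s["gripper_width"])
for q in("press","carrier","nest"):
    for r in manip.landmark_of(q,"top")[:2]: print(q,round(r["confidence"],2),np.round(w("top",r["centre"]),4))
f=lambda i,x,y:cv2.resize(i[y-32:y+32,x-32:x+32],(384,300),interpolation=cv2.INTER_CUBIC)
cv2.imwrite("pics/q2.png",np.vstack([np.hstack([f(b,245,200),f(b,362,210)]),np.hstack([f(a,365,194),f(a,280,224)])])[...,::-1])
E
```

```text
25.1167 [0.36548745 0.42432339 0.2058952 ] [0.03279423 0.56665077 0.67834687] 1.0051327256894282
press 0.64 [0.4675 0.1053 0.0038]
carrier 0.93 [ 0.5252 -0.1425  0.041 ]
carrier 0.65 [ 0.5349 -0.2944  0.0027]
nest 0.8 [ 0.5247 -0.1416 -0.0031]
```

View pics/q2.png

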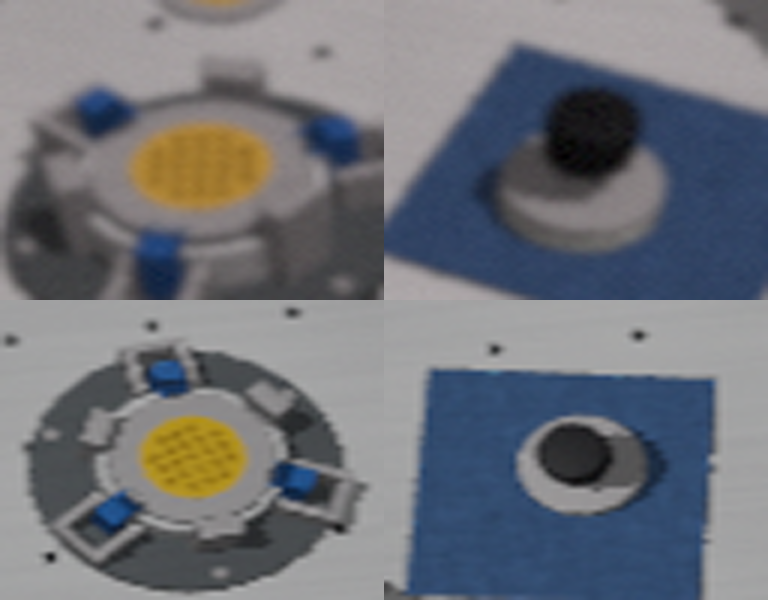

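View pics/q1.png

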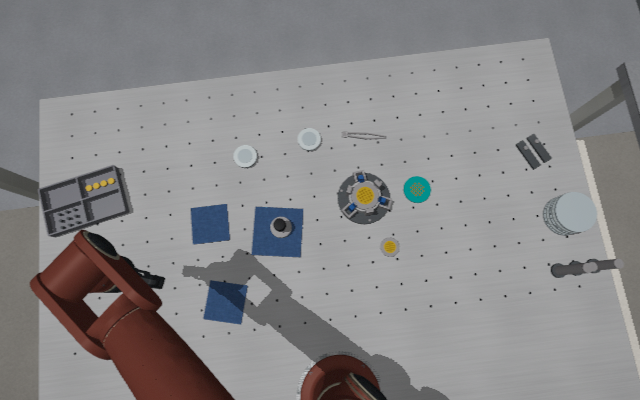

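Carrier sits level under three catches at nest (366,195). The press stands upright on the big pad (281,227), and the boxes (245,156), (309,139) and the tweezers (364,135) are unmoved. Handing in.

```bash
python3 -c "
from plant import manip
print(manip.job_done())"
```

```text
the job is handed in; nothing more can be done
None
```

The carrier is locked in its nest, the hand press is back upright on its blue pad, and the job was handed in at about 25 s of the 54 s allowed.

- **Pressing:** I gripped the press by its knob, set it on the carrier within about 1 mm of centre and pushed straight down. The seat was felt at a tool height of 71 mm, where the force rose with no further travel. That puts the carrier's underside at about 33 mm, the low end of the stated seat range.
- **Load:** I then held about 20–21 N on the carrier, including the press's own weight, for a little over a second. The highest reading I saw on the wrist was about 18 N downward. A sideways force of about 5–6 N remained during the hold; two small sideways corrections did not remove it.
- **Last checks:**
  - The pictures show the carrier level with all three blue catches over its rim. Its underside is at about 41 mm by the network, good to about 4 mm, against 39 mm nominal when locked.
  - The press stands well inside the edges of the large pad.
  - The boxes and tweezers are in their original places.
  - The gripper is open and touching nothing.
- **Disagreements:** Position estimates from the two cameras differed by 1–2 mm, which did not affect the result. No check failed.

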